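# Free the seized plug from the roller hub

## Task

A T-handled steel plug has seized in the bore of the roller hub that sits on the guide plate. Work it out by twisting it back and forth by its T-handle while easing it upward; a straight pull only lifts the hub up its posts along with it, and the hub must stay down. Then stand the plug upright in the sheet-steel tray, leaving the identical spare plug on the bench where it stands.

Things in the scene. Friction and masses are not known exactly. Their poses are not given: they have to be found in the camera images.
- plug: Seized steel plug, 0.33 kg, 80 tall: round body 32 mm wide, 40 tall; then stem and T-bar, a flat 12 mm thick (its y) to pinch, 40 to 80 mm up; bar 56 mm long (its x), top 18 mm. Origin: centre of underside, z up. Starts upright in the hub, x along hub x, underside 4 mm above the hub's; free after rising 24 mm in it. Rust grips it: 20-30 N straight, 0.3-0.5 N m; turning, it slides 5-9 mm up per rad.
- hub: Dark steel roller hub, 1.1 kg: boss 80 mm wide, 30 tall, bore 35 wide; ears 12 mm thick, 148 over both (its x). Origin: centre of underside, z up. Lies on a fixed plate 170 x 130 x 20 mm; cannot turn, but slides up two posts (at x +-58 mm, 40 mm tall), held down by its weight alone, less than the rust's grip: a straight pull lifts it with the plug; lifted a bit, it sinks as the plug is twisted.
- tray: Open sheet-steel tray, fixed and empty: 150 mm (its x) by 130 mm (its y), 22 mm tall, walls and floor 4 mm thick. Origin: centre of its underside on the bench, z up.
- spare: Spare plug, identical to the seized one, standing loose and upright on the bench by itself; leave it alone. Origin: centre of its underside.
Things that resemble listed ones, but are neither listed nor needed, are in the scene too. Leave any green or yellow look-alike of the plug alone. There is more than one size of the part that bears hub; the job needs the larger.

How it is judged:
By the outcome, as a careful person would: the job done as asked, in the order asked, and still so for the second after the job is handed in, with the robot touching nothing.
It also fails if it takes over 59 s, if anything falls off the work surface, if the arm or the gripper's body presses on something with over 40 N, if the wrist force passes 120 N, or if a joint passes its speed limit or range.

## Robot

A 7-joint arm with a two-finger parallel gripper is mounted at the origin on the work surface. World frame = base frame: x ahead of the robot, y to its left, z up, the work surface at z = 0. Lengths are in m, angles in degrees, forces in N, time in s.
With the tool pointing down it reaches from about 0.425 to 0.875 m from the base axis. Payload 4.7 kg.
Tool frame: the origin (TCP) lies midway between the tips of the shut fingers; the grasp point (between the pads) lies env.grip_point_offset behind it (env.grip_point_offset is the distance from the TCP to the grasp point, in m); z points along the fingers, y is the line along which they close (so a half turn about z gives the same grasp; the last joint's range is limited). The gripper opens to 87 mm and grips with 3 to 60 N. Pads are 19 mm wide; open, the fingers measure 117 mm over their backs; the gripper's body (75 mm by 190 mm) begins 51 mm behind the grasp point.
Start: joints at [63.833, 18.392, -4.016, 83.108, 1.295, 78.541, -3.26], TCP at [0.295, -0.579, 0.223] pointing down, gripper open.
Joint ranges: [-163.93, 163.93], [-17.29, 119.83], [-79.2, 71.16], [3.27, 140.29], [-89.18, 269.18], [5.43, 117.66], [-154.24, 154.24]. Speed limits (degrees/s): [147.25, 147.25, 180, 180, 180, 180, 180].

## Interface

Orientations are given as [roll, pitch, yaw] about the fixed x, y, z axes, in that order (R = Rz(yaw) Ry(pitch) Rx(roll)).
In Python, from cell import env gives the robot as it stands.
- The arm moves only by the shell command python3 -m creep 'ROWS' [FORCE]. ROWS is a JSON object of lists of equal length, an entry for each row: "translation": the shift along the tool's x, y, z in units of 0.08 m (1.0 is 0.08 m), a list of three; "turn": the turn, a rotation vector about the tool's x, y, z in units of 180 degrees (1.0 is 180 degrees), a list of three; "grip": the opening, from 0 (shut) to 1 (fully open). In form: {"translation": [[x, y, z], ...], "turn": [[ax, ay, az], ...], "grip": [grip, ...]}. A call has 1 to 5 rows; each row shifts and turns the commanded pose from where the row before left it, along the tool's axes as they then stand; what a row does not reach is not made up. A row lasts 1/8 s, in which the tool goes at most 62.5 mm and 10.7 degrees, less where a joint would pass 70% of its speed; a pose out of reach is approached as far as the arm can. A call with a number of a shift or a turn outside -1 to 1 is refused whole. A call with a gripper value outside its range is refused whole. The fingers move at their own pace and stop on an object; FORCE is the grip in N (left out, the last holds). Time passes only in rows, so rows that do not move let the fingers close. It gives the time, the measured TCP pose, the force, the opening and the grip force at its end, in the units of the state.
- env.get_obs(): the state, without advancing time (a new reading comes with each control period).
- env.read_camera(name): name is "scene" or "top"; returns a dict with "frame" (480x640x3 uint8, red, green, blue), "z_map" (480x640 float32, m along the optical axis (not along the pixel's ray), 0 where there is no reading), "K" (3x3 intrinsics, pixels), "rvec" (rotation vector, rad) and "tvec" (3), from world to camera coordinates, as OpenCV has them. Camera axes: x right, y down, z forward; pixel columns grow to the right and rows downward; lengths in m; the calibration is good to about 2 mm. A picture is of the moment at which its call begins.
- env.sign_off(): hands the job in; it is judged then, once.
The state is a dict: "time_s": time; "qpos": joint angles; "joint_velocities": joint speeds; "effort": joint torques, N m; "tool_pos": TCP position; "tool_rot": TCP orientation; "force": force on the tool from outside, world axes, zero at the start; "wrist_torque": the same for the moment, N m; "grip_width": finger opening in m; "grasp_force": force on a finger pad.
Only numpy, scipy, OpenCV 4.12 (cv2) and the standard library are available. Lean on these libraries where they do the work, as an engineer would, in place of code of your own. Each camera call takes 0.05 s, during which the arm holds its last target. There are 200 camera calls.

## Working session

There is one attempt and no reset: what is moved stays moved. The work goes in short steps, Python scripts to look and compute and a shell command to move; the robot and the scene stay as the last step left them, time stands still between calls to the robot, and variables do not carry over. Pictures are saved under pics/ and viewed, at most 10 in all, crops included, and the job is handed in when it is done.

```bash
mkdir -p pics; ls; python3 - <<'E'
from cell import env
import cv2,numpy as np
for n in("scene","top"):
    c=env.read_camera(n); cv2.imwrite(f"pics/{n}0.png",c["frame"][:,:,::-1]); np.savez(f"{n}0.npz",**c)
    R=cv2.Rodrigues(c["rvec"])[0]; print(n,(-R.T@c["tvec"].ravel()).round(3),c["K"][0,0])
print(env.grip_point_offset,env.get_obs())
E
```

```text
pics
scene [1.204 0.232 0.629] 543.3682285846044
top [0.406 0.021 0.939] 512.9729532386019
0.0187 {'time_s': 0.1, 'qpos': array([63.83158236, 18.43586183, -4.01724053, 83.16842323,  1.29569537,
       78.54141044, -3.25963961]), 'joint_velocities': array([-0.00217138, -0.02959664, -0.00023393, -0.15737848, -0.01825979,
       -0.0064292 , -0.01074975]), 'effort': array([-1.11197798e-03, -4.92572379e+01, -4.06238968e-01, -3.13400245e+01,
       -6.41028327e-02,  3.95103672e-02,  8.21579101e-05]), 'tool_pos': array([ 0.2945938 , -0.57884337,  0.22155476]), 'tool_rot': array([-1.79899585e+02,  5.64400642e-03,  2.69801495e+01]), 'force': array([ 0.39971804, -0.59884707, -0.17738654]), 'wrist_torque': array([-0.02433819, -0.04674713,  0.01246256]), 'grasp_force': 0.0, 'grip_width': 0.08697470605392348}
```

View pics/scene0.png

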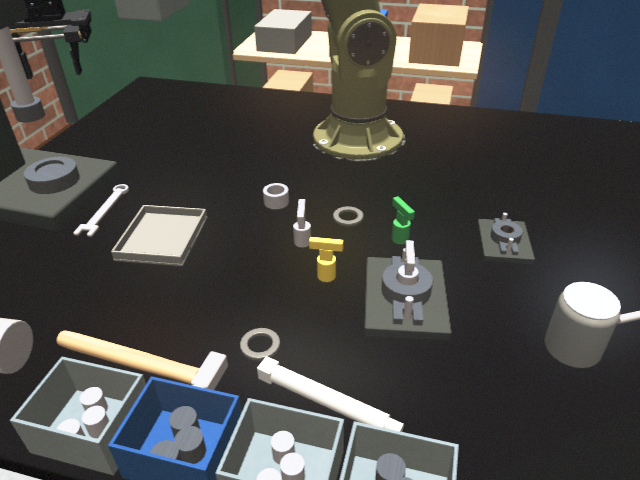

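View pics/top0.png

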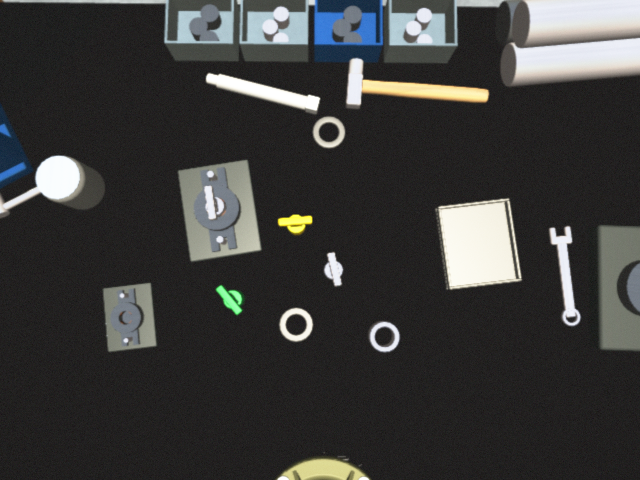

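The scene view shows the big hub with its plug at (408,270), the tray at (162,234) and the spare at (302,225). Candidates for the plug, in top-view pixels:
- steel plug in the large hub (213,205): this is the target by description
- steel spare (333,269)
- yellow (295,223)
- green (231,299)
- small empty hub (127,318)

I'll check this in one close crop.

```bash
cat > h.py <<'E'
import numpy as np,cv2
def cloud(c):
    z=c["z_map"].astype(float); v,u=np.mgrid[:480,:640]; K=c["K"]
    P=np.stack([(u-K[0,2])/K[0,0]*z,(v-K[1,2])/K[1,1]*z,z],-1)
    R=cv2.Rodrigues(c["rvec"])[0]; W=(P-c["tvec"].ravel())@R; W[z==0]=np.nan; return W
def rect(W,m):
    p=W[m][:,:2].astype(np.float32); r=cv2.minAreaRect(p*1000); return len(p),np.round(r[0],1),np.round(r[1],1),round(r[2],1),np.nanmedian(W[m][:,2]).round(4)
E
python3 - <<'E'
from h import *
a=[]
for n,(x,y) in(("top",(213,210)),("scene",(408,285))):
    c=np.load(n+"0.npz"); f=c["frame"][y-60:y+60,x-60:x+60,::-1]; a.append(cv2.resize(f,(400,400),interpolation=2))
cv2.imwrite("pics/crop.png",np.hstack(a))
for n,boxes in(("top",dict(plug=(213,205,50),spare=(333,269,25),tray=(480,245,52))),("scene",dict(plug=(408,280,60),spare=(302,225,30),tray=(162,234,55)))):
    W=cloud(np.load(n+"0.npz")); 
    for k,(u,v,r) in boxes.items():
        M=np.zeros((480,640),bool); M[v-r:v+r,u-r:u+r]=1; z=W[...,2]
        zz=z[M]; print(n,k,np.histogram(zz[np.isfinite(zz)],bins=np.arange(-.01,.13,.01))[0])
        for lo,hi in dict(plug=[(.085,.12),(.04,.055),(.015,.024)],spare=[(.062,.09),(.03,.045)],tray=[(.014,.03),(.002,.03)])[k]:
            m=M&(z>lo)&(z<hi)
            if m.sum()>5: print("  ",lo,rect(W,m))
E
```

```text
top plug [1936 1524 2383 1729  658  735  552  132   13   19   40  246    0    0]
   0.085 (299, array([546.3, 191.4]), array([55.4, 12.3]), 9.2, np.float64(0.1032))
   0.04 (1230, array([544.9, 189.4]), array([98.4, 80.3]), 47.0, np.float64(0.0495))
   0.015 (3882, array([546.5, 191.8]), array([170.2, 130.6]), 9.7, np.float64(0.0195))
top spare [1200  910    4    2   67   55    2    5  138  106    0    0    0    0]
   0.062 (249, array([439.2, -14.7]), array([55.8, 12. ]), 13.3, np.float64(0.0794))
   0.03 (120, array([437.8, -15. ]), array([26.8, 30.4]), 6.7, np.float64(0.0398))
top tray [2474 7274  446  576    0    0    0    0    0    0    0    0    0    0]
   0.014 (886, array([ 490., -278.]), array([150.4, 131.4]), 7.3, np.float64(0.0209))
   0.002 (6015, array([ 489., -285.]), array([191.3, 191.5]), 89.6, np.float64(0.0044))
scene plug [1924 5676 1570 2484  741  643  803  192   31   14   56  199    0    0]
   0.085 (266, array([546.7, 194. ]), array([59.1, 12.1]), 10.4, np.float64(0.1036))
   0.04 (1357, array([495.8, 192.4]), array([231.7,  79.1]), 2.1, np.float64(0.0501))
   0.015 (3605, array([509.6, 188.3]), array([247.9, 130.3]), 9.6, np.float64(0.0204))
scene spare [ 704 1877  142  139  117   91   51  113  210  138    0    0    0    0]
   0.062 (452, array([476.7,  12.1]), array([143.7,  34.1]), 36.0, np.float64(0.0785))
   0.03 (189, array([397.8, -49.5]), array([146.1,  31.2]), 41.8, np.float64(0.039))
scene tray [2864 7836  860  501    0    0    0    0    0    0    0    0    0    0]
   0.014 (1007, array([ 471.5, -345. ]), array([319.2, 187.2]), 76.1, np.float64(0.02))
   0.002 (5010, array([ 462.4, -304.8]), array([390.6, 234.3]), 23.5, np.float64(0.0051))
```

View pics/crop.png

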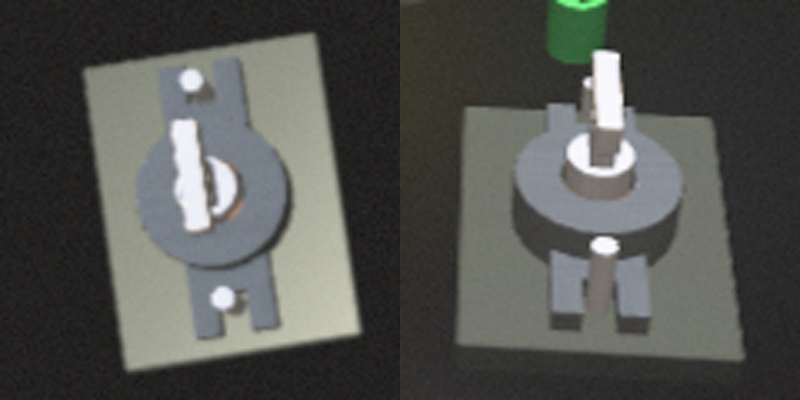

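The crop confirms it. A steel plug stands in the large hub, with its bar along the posts and rust around the bore. From the top depth map:
- **Plug:** (0.5465, 0.192), bar yaw about 9.5°, top at 0.104.
- **Tray:** (0.490, -0.278).

Moving over the plug now.

```bash
cat >> h.py <<'E'
def to(x,y,z,yaw):
    from cell import env
    from scipy.spatial.transform import Rotation as R
    o=env.get_obs(); A=R.from_euler("xyz",o["tool_rot"],degrees=True); B=R.from_euler("xyz",[180,0,yaw],degrees=True)
    print("t",o["time_s"],"pos",o["tool_pos"].round(4),"rot",o["tool_rot"].round(2),"q7",o["qpos"][6].round(1),"F",o["force"].round(1),"grip",round(o["grip_width"],4),round(o["grasp_force"],1))
    print("move",(A.inv().apply(np.array([x,y,z])-o["tool_pos"])/.08).round(3),"turn",((A.inv()*B).as_rotvec()/np.pi).round(4))
E
R='[0.513,-0.511,0]'; true
python3 -m creep '{"translation":[[0.513,-0.511,0],[0.513,-0.511,0],[0.513,-0.511,0],[0.513,-0.511,0],[0.513,-0.511,0]],"turn":[[0,0,0],[0,0,0],[0,0,0],[0,0,0],[0,0,0]],"grip":[1,1,1,1,1]}' 60
python3 -m creep '{"translation":[[0.513,-0.511,0],[0.513,-0.511,0],[0.513,-0.511,0],[0.513,-0.511,0],[0.513,-0.511,0]],"turn":[[0,0,0],[0,0,0],[0,0,0],[0,0,0],[0,0,0]],"grip":[1,1,1,1,1]}'
python3 -m creep '{"translation":[[0.513,-0.511,0],[0.513,-0.511,0],[0.513,-0.511,0],[0.513,-0.511,0],[0,0,0]],"turn":[[0,0,0],[0,0,0],[0,0,0],[0,0,0.049],[0,0,0.049]],"grip":[1,1,1,1,1]}'
python3 -c "from h import *;to(.5465,.192,.073,9.5)"
```

```text
time_s: 0.72
tool_pos: [0.3852, -0.302, 0.2222]
tool_rot: [-180.0, 0.0, 27.0]
force: [1.2, -0.0, 1.0]
grip_width: 0.0871
grasp_force: 0.0
time_s: 1.35
tool_pos: [0.4752, -0.0271, 0.2224]
tool_rot: [180.0, 0.0, 27.0]
force: [1.7, 0.1, -0.3]
grip_width: 0.0867
grasp_force: 0.0
time_s: 1.98
tool_pos: [0.5459, 0.1961, 0.2217]
tool_rot: [-179.8, 0.1, 9.7]
force: [1.0, -1.0, -0.3]
grip_width: 0.0869
grasp_force: 0.0
t 1.975 pos [0.5459 0.1961 0.2217] rot [-1.7975e+02  9.0000e-02  9.7400e+00] q7 -109.9 F [ 1.  -1.  -0.3] grip 0.0869 0.0
move [0.002 0.06  1.858] turn [-0.0014  0.0005  0.0013]
```

```bash
python3 -m creep '{"translation":[[0,0.06,0.6],[0,0,0.6],[0,0,0.4],[0,0,0.15],[0,0,0]],"turn":[[0,0,0],[0,0,0],[0,0,0],[0,0,0],[0,0,0]],"grip":[1,1,1,1,1]}'
python3 -c "from h import *;to(.5465,.192,.073,9.5)"
```

```text
time_s: 2.6
tool_pos: [0.5474, 0.1853, 0.0823]
tool_rot: [-180.0, 0.1, 9.5]
force: [0.9, -0.0, 1.1]
grip_width: 0.0873
grasp_force: 0.0
t 2.6 pos [0.5474 0.1853 0.0823] rot [-1.80e+02  6.00e-02  9.55e+00] q7 -113.3 F [ 0.9 -0.   1.1] grip 0.0873 0.0
move [ 0.003 -0.085  0.116] turn [-0.      0.0003  0.0003]
```

```bash
python3 -m creep '{"translation":[[0,-0.085,0.06],[0,0,0.055],[0,0,0],[0,0,0],[0,0,0]],"turn":[[0,0,0],[0,0,0],[0,0,0],[0,0,0],[0,0,0]],"grip":[1,1,0.3,0,0]}' 60
python3 -m creep '{"translation":[[0,0,0],[0,0,0],[0,0,0]],"turn":[[0,0,0],[0,0,0],[0,0,0]],"grip":[0,0,0]}'
python3 -c "from h import *;to(.5465,.192,.073,9.5)"
```

```text
time_s: 3.22
tool_pos: [0.5467, 0.1919, 0.0736]
tool_rot: [180.0, -0.0, 9.5]
force: [-0.0, 0.4, 0.5]
grip_width: 0.0647
grasp_force: 0.0
time_s: 3.6
tool_pos: [0.5466, 0.192, 0.0734]
tool_rot: [180.0, -0.0, 9.5]
force: [0.7, 0.0, 0.2]
grip_width: 0.0346
grasp_force: 0.0
t 3.6 pos [0.5466 0.192  0.0734] rot [180.    -0.     9.55] q7 -114.4 F [0.7 0.  0.2] grip 0.0346 0.0
move [-0.001 -0.     0.005] turn [ 0.     -0.      0.0003]
```

```bash
python3 -m creep '{"translation":[[0,0,0],[0,0,0],[0,0,0],[0,0,0],[0,0,0]],"turn":[[0,0,0],[0,0,0],[0,0,0],[0,0,0],[0,0,0]],"grip":[0,0,0,0,0]}'
python3 -m creep '{"translation":[[0,0,0],[0,0,-0.01],[0,0,-0.01],[0,0,-0.01]],"turn":[[0,0,-0.03],[0,0,-0.05],[0,0,-0.05],[0,0,-0.05]],"grip":[0,0,0,0]}'
python3 -c "from h import *;to(.5465,.192,.073,9.5)"
```

```text
time_s: 4.22
tool_pos: [0.5466, 0.1919, 0.0734]
tool_rot: [180.0, -0.0, 9.5]
force: [0.3, -0.6, -0.8]
grip_width: 0.0113
grasp_force: 60.0
time_s: 4.72
tool_pos: [0.5458, 0.1917, 0.0742]
tool_rot: [-179.9, 0.1, 42.2]
force: [1.2, 1.8, -9.1]
grip_width: 0.0119
grasp_force: 60.1
t 4.725 pos [0.5458 0.1917 0.0742] rot [-1.7991e+02  6.0000e-02  4.2160e+01] q7 -83.9 F [ 1.2  1.8 -9.1] grip 0.0119 60.1
move [0.009 0.004 0.015] turn [-0.0004  0.0005  0.1815]
```

```bash
python3 -m creep '{"translation":[[0,0,0],[0,0,-0.005],[0,0,-0.01],[0,0,-0.01],[0,0,-0.01]],"turn":[[0,0,0.04],[0,0,0.05],[0,0,0.05],[0,0,0.05],[0,0,0.05]],"grip":[0,0,0,0,0]}'
python3 -c "from h import *;to(.5465,.192,.073,9.5)"
python3 -m creep '{"translation":[[0,0,0],[0,0,-0.005],[0,0,-0.01],[0,0,-0.01],[0,0,-0.01]],"turn":[[0,0,-0.04],[0,0,-0.05],[0,0,-0.05],[0,0,-0.05],[0,0,-0.05]],"grip":[0,0,0,0,0]}'
python3 - <<'E'
from h import *;to(.5465,.192,.073,9.5)
from cell import env
c=env.read_camera("top"); cv2.imwrite("pics/a1.png",c["frame"][:,:,::-1]); W=cloud(c); w=W[240:262,180:265];f=W[140:280,170:270]
# ear tops/hub top heights
for a in ((.47,.185),(.545,.225),(.545,.160),(.607,.185)):
    m=np.hypot(f[...,0]-a[0],f[...,1]-a[1])<.012; print(a,np.percentile(f[m][:,2],[10,50,90]).round(4) if m.sum() else None)
E
```

```text
time_s: 5.35
tool_pos: [0.5459, 0.1914, 0.0765]
tool_rot: [180.0, 0.1, -1.5]
force: [2.6, 0.3, -11.6]
grip_width: 0.0115
grasp_force: 60.1
t 5.35 pos [0.5459 0.1914 0.0765] rot [ 1.7996e+02  9.0000e-02 -1.4900e+00] q7 -124.6 F [  2.6   0.3 -11.6] grip 0.0115 60.1
move [ 0.008 -0.008  0.044] turn [ 0.0002  0.0005 -0.061 ]
time_s: 5.98
tool_pos: [0.5457, 0.1919, 0.0793]
tool_rot: [-179.9, 0.1, 42.2]
force: [2.1, 1.9, -11.9]
grip_width: 0.0118
grasp_force: 60.1
t 5.975 pos [0.5457 0.1919 0.0793] rot [-1.7988e+02  5.0000e-02  4.2170e+01] q7 -83.6 F [  2.1   1.9 -11.9] grip 0.0118 60.1
move [0.009 0.005 0.079] turn [-0.0006  0.0005  0.1815]
(0.47, 0.185) None
(0.545, 0.225) None
(0.545, 0.16) [0.0198 0.0498 0.1903]
(0.607, 0.185) [0.0191 0.0304 0.0337]
```

Hub top reads 0.0498, so it's down, and the plug is up 6 mm. I'll keep the same rhythm.

```bash

python3 -m creep '{"translation":[[0,0,0],[0,0,-0.005],[0,0,-0.01],[0,0,-0.01],[0,0,-0.01]],"turn":[[0,0,0.04],[0,0,0.05],[0,0,0.05],[0,0,0.05],[0,0,0.05]],"grip":[0,0,0,0,0]}'
python3 -m creep '{"translation":[[0,0,0],[0,0,-0.005],[0,0,-0.01],[0,0,-0.01],[0,0,-0.01]],"turn":[[0,0,-0.04],[0,0,-0.05],[0,0,-0.05],[0,0,-0.05],[0,0,-0.05]],"grip":[0,0,0,0,0]}'
python3 - <<'E'
from h import *;to(.5465,.192,.073,9.5)
from cell import env
c=env.read_camera("scene"); cv2.imwrite("pics/a2.png",cv2.resize(c["frame"][200:350,330:480,::-1],(600,600))); f=cloud(c)[200:350,330:480]
for a in ((.47,.18),(.51,.19),(.52,.21),(.545,.163)):
    m=np.hypot(f[...,0]-a[0],f[...,1]-a[1])<.008; print(a,np.percentile(f[m][:,2],[10,50,90]).round(4) if m.sum() else None)
E
```

```text
time_s: 6.65
tool_pos: [0.5458, 0.1914, 0.0823]
tool_rot: [180.0, 0.1, -1.6]
force: [2.8, 1.9, -11.7]
grip_width: 0.0117
grasp_force: 60.1
time_s: 7.28
tool_pos: [0.5457, 0.1917, 0.0852]
tool_rot: [-179.9, 0.1, 42.0]
force: [1.7, 1.6, -11.6]
grip_width: 0.0116
grasp_force: 60.1
t 7.275 pos [0.5457 0.1917 0.0852] rot [-1.7991e+02  8.0000e-02  4.2050e+01] q7 -83.4 F [  1.7   1.6 -11.6] grip 0.0116 60.1
move [0.01  0.004 0.153] turn [-0.0004  0.0006  0.1808]
(0.47, 0.18) None
(0.51, 0.19) None
(0.52, 0.21) [0.0496 0.0505 0.0516]
(0.545, 0.163) [0.0494 0.1791 0.1923]
```

View pics/a2.png

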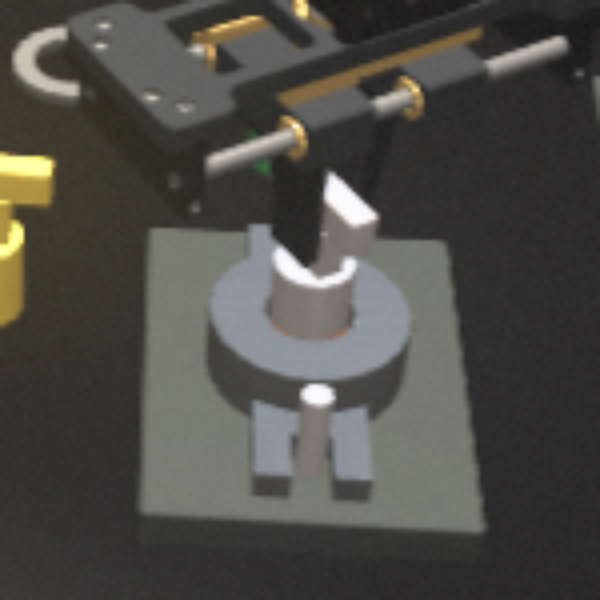

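The picture shows the hub (310,330) flat on its plate and the plug body risen about 12 mm out of the bore at (312,300). Hub top reads 0.0505. Continuing.

```bash

python3 -m creep '{"translation":[[0,0,0],[0,0,-0.005],[0,0,-0.01],[0,0,-0.01],[0,0,-0.01]],"turn":[[0,0,0.04],[0,0,0.05],[0,0,0.05],[0,0,0.05],[0,0,0.05]],"grip":[0,0,0,0,0]}'
python3 -m creep '{"translation":[[0,0,0],[0,0,-0.005],[0,0,-0.01],[0,0,-0.01],[0,0,-0.01]],"turn":[[0,0,-0.04],[0,0,-0.05],[0,0,-0.05],[0,0,-0.05],[0,0,-0.05]],"grip":[0,0,0,0,0]}'
python3 -m creep '{"translation":[[0,0,0],[0,0,-0.005],[0,0,-0.01],[0,0,-0.01],[0,0,-0.01]],"turn":[[0,0,0.04],[0,0,0.05],[0,0,0.05],[0,0,0.05],[0,0,0.05]],"grip":[0,0,0,0,0]}'
python3 -m creep '{"translation":[[0,0,0],[0,0,-0.005],[0,0,-0.01],[0,0,-0.01],[0,0,-0.01]],"turn":[[0,0,-0.04],[0,0,-0.05],[0,0,-0.05],[0,0,-0.05],[0,0,-0.05]],"grip":[0,0,0,0,0]}'
python3 -m creep '{"translation":[[0,0,0],[0,0,-0.005],[0,0,-0.01],[0,0,-0.01],[0,0,-0.01]],"turn":[[0,0,0.04],[0,0,0.05],[0,0,0.05],[0,0,0.05],[0,0,0.05]],"grip":[0,0,0,0,0]}'
```

```text
time_s: 7.95
tool_pos: [0.5458, 0.1915, 0.0882]
tool_rot: [179.9, 0.1, -1.7]
force: [1.5, -0.1, -10.8]
grip_width: 0.0114
grasp_force: 60.0
time_s: 8.57
tool_pos: [0.5457, 0.1917, 0.0911]
tool_rot: [-179.9, 0.1, 42.0]
force: [2.0, 1.1, -11.5]
grip_width: 0.0116
grasp_force: 60.1
time_s: 9.2
tool_pos: [0.5458, 0.1915, 0.0939]
tool_rot: [179.9, 0.1, -1.7]
force: [2.2, 0.4, -10.7]
grip_width: 0.0111
grasp_force: 60.0
time_s: 9.82
tool_pos: [0.5458, 0.1918, 0.0973]
tool_rot: [-179.9, 0.1, 42.0]
force: [0.1, -0.6, -2.8]
grip_width: 0.0114
grasp_force: 60.0
time_s: 10.45
tool_pos: [0.5462, 0.1918, 0.1009]
tool_rot: [180.0, 0.0, -1.8]
force: [0.2, 0.2, -3.1]
grip_width: 0.0116
grasp_force: 60.0
```

It's free: the force is now just the plug's weight. Lifting and carrying to the tray.

```bash

python3 -m creep '{"translation":[[0,0,-0.15],[0,0,-0.4],[0,0,-0.5],[0,0,-0.2],[0,0,0]],"turn":[[0,0,0],[0,0,0],[0,0,0],[0,0,0],[0,0,0]],"grip":[0,0,0,0,0]}'
python3 -m creep '{"translation":[[-0.02,0.2,0],[-0.04,0.45,0],[-0.05,0.5,0],[-0.05,0.5,0],[-0.05,0.5,0]],"turn":[[0,0,0],[0,0,0],[0,0,0],[0,0,0],[0,0,0]],"grip":[0,0,0,0,0]}'
python3 -m creep '{"translation":[[-0.04,0.5,0],[-0.04,0.5,0],[-0.05,0.5,0],[-0.05,0.5,0],[-0.05,0.5,0]],"turn":[[0,0,0],[0,0,0],[0,0,0],[0,0,0],[0,0,0]],"grip":[0,0,0,0,0]}'
python3 -m creep '{"translation":[[-0.05,0.5,0],[-0.04,0.5,0],[-0.02,0.24,0],[0,0,0],[0,0,0]],"turn":[[0,0,0],[0,0,0],[0,0,0],[0,0,0],[0,0,0]],"grip":[0,0,0,0,0]}'
python3 - <<'E'
from h import *;to(.49,-.278,.056,0)
from cell import env
c=env.read_camera("scene"); cv2.imwrite("pics/a3.png",c["frame"][:,:,::-1])
E
```

```text
time_s: 11.08
tool_pos: [0.5471, 0.1923, 0.202]
tool_rot: [-180.0, -0.1, -1.2]
force: [0.3, -0.3, -2.9]
grip_width: 0.0117
grasp_force: 60.0
time_s: 11.7
tool_pos: [0.5243, 0.0175, 0.1991]
tool_rot: [180.0, 0.2, -1.3]
force: [1.0, -0.4, -4.0]
grip_width: 0.0116
grasp_force: 60.0
time_s: 12.32
tool_pos: [0.501, -0.1813, 0.1991]
tool_rot: [-180.0, 0.2, -1.3]
force: [0.5, 0.4, -2.7]
grip_width: 0.0118
grasp_force: 60.0
time_s: 12.95
tool_pos: [0.4927, -0.2758, 0.2006]
tool_rot: [-179.9, 0.0, -1.1]
force: [0.0, -0.1, -3.6]
grip_width: 0.0115
grasp_force: 60.0
t 12.95 pos [ 0.4927 -0.2758  0.2006] rot [-1.799e+02  2.000e-02 -1.110e+00] q7 -67.4 F [ 0.  -0.1 -3.6] grip 0.0115 60.0
move [-0.032  0.031  1.807] turn [-0.0005  0.0001 -0.0062]
```

View pics/a3.png

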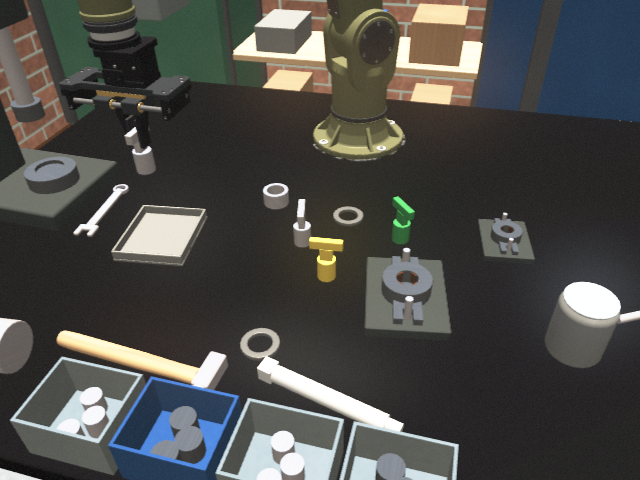

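The plug is held upright at (144,160) above the tray, the empty hub is down at (407,283) and the spare is untouched at (302,225). Lowering.

```bash

python3 -m creep '{"translation":[[-0.03,0.03,0.4],[0,0,0.6],[0,0,0.5],[0,0,0.2],[0,0,0.08]],"turn":[[0,0,0],[0,0,0],[0,0,0],[0,0,0],[0,0,0]],"grip":[0,0,0,0,0]}'
python3 -m creep '{"translation":[[0,0,0.03],[0,0,0.0],[0,0,0]],"turn":[[0,0,0],[0,0,0],[0,0,0]],"grip":[0,0,0]}'
```

```text
time_s: 13.62
tool_pos: [0.4904, -0.2796, 0.0586]
tool_rot: [-180.0, -0.0, -1.2]
force: [-0.4, 0.9, -2.9]
grip_width: 0.012
grasp_force: 60.0
time_s: 14.0
tool_pos: [0.4905, -0.281, 0.0573]
tool_rot: [179.9, -0.1, -1.3]
force: [0.3, 0.5, -3.3]
grip_width: 0.0117
grasp_force: 60.0
```

```bash

python3 -m creep '{"translation":[[0,0,0.015],[0,0,0.01],[0,0,0]],"turn":[[0,0,0],[0,0,0],[0,0,0]],"grip":[0,0,0]}'
python3 -m creep '{"translation":[[0,0,0.01],[0,0,0.01],[0,0,0]],"turn":[[0,0,0],[0,0,0],[0,0,0]],"grip":[0,0,0]}'
```

```text
time_s: 14.38
tool_pos: [0.4897, -0.2805, 0.0541]
tool_rot: [-180.0, 0.0, -1.3]
force: [0.1, 0.2, -2.6]
grip_width: 0.0117
grasp_force: 60.0
time_s: 14.75
tool_pos: [0.4899, -0.2806, 0.0533]
tool_rot: [180.0, -0.0, -1.3]
force: [-2.5, 0.2, 3.9]
grip_width: 0.0117
grasp_force: 60.0
```

Contact, at the expected height. Opening slowly (60 N is only the holding force), then backing straight up.

```bash

python3 -m creep '{"translation":[[0,0,0],[0,0,0],[0,0,0],[0,0,0],[0,0,0]],"turn":[[0,0,0],[0,0,0],[0,0,0],[0,0,0],[0,0,0]],"grip":[0.2,0.3,0.4,0.5,0.6]}'
python3 -m creep '{"translation":[[0,0,0],[0,0,-0.1],[0,0,-0.3],[0,0,-0.6],[0,0,-0.6]],"turn":[[0,0,0],[0,0,0],[0,0,0],[0,0,0],[0,0,0]],"grip":[0.7,0.7,0.7,0.7,0.7]}'
python3 -m creep '{"translation":[[0,0,-0.4],[-0.1,0.6,0],[-0.1,0.6,0],[-0.1,0.6,0],[0,0,0]],"turn":[[0,0,0],[0,0,0],[0,0,0],[0,0,0],[0,0,0]],"grip":[0.7,0.7,0.7,0.7,0.7]}'
python3 - <<'E'
from h import *
from cell import env
c=env.read_camera("top");d=env.read_camera("scene"); cv2.imwrite("pics/a4.png",d["frame"][:,:,::-1])
W=cloud(c);z=W[...,2]
for k,(u,v,r,lo,hi) in dict(plug=(480,245,45,.072,.1),spare=(333,269,25,.062,.09),hub=(213,205,50,.045,.055)).items():
    M=np.zeros((480,640),bool); M[v-r:v+r,u-r:u+r]=1; m=M&(z>lo)&(z<hi); print(k,rect(W,m) if m.sum()>5 else m.sum())
E
```

```text
time_s: 15.38
tool_pos: [0.4899, -0.2805, 0.0525]
tool_rot: [180.0, -0.0, -1.2]
force: [0.4, 0.2, -0.0]
grip_width: 0.0458
grasp_force: 0.0
time_s: 16.0
tool_pos: [0.4897, -0.2803, 0.1824]
tool_rot: [180.0, -0.0, -1.2]
force: [0.0, -0.9, -0.8]
grip_width: 0.061
grasp_force: 0.0
time_s: 16.62
tool_pos: [0.4596, -0.4291, 0.2125]
tool_rot: [179.9, 0.1, -1.7]
force: [0.2, 0.4, -0.2]
grip_width: 0.0609
grasp_force: 0.0
plug (315, array([ 490., -280.]), array([13.3, 56.2]), 88.8, np.float64(0.0831))
spare (249, array([439.3, -14.8]), array([56., 12.]), 13.3, np.float64(0.0794))
hub (1348, array([545.9, 188.4]), array([94.9, 82.2]), 50.0, np.float64(0.0496))
```

View pics/a4.png

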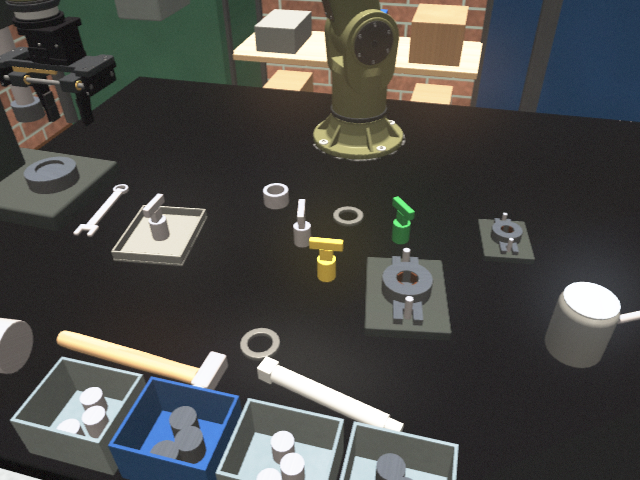

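The plug stands upright in the tray at (158,222). The hub is down at (407,283), the spare at (302,225) hasn't moved, and the arm is clear.

```bash
python3 -c "from cell import env;print(env.sign_off())"
```

```text
the job is handed in; nothing more can be done
None
```

The job is handed in at about 17 s of the 59 s limit: I twisted the seized plug out with the hub staying down and stood it upright in the tray, and the spare is still where it was.

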